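Tip the piping nozzles out into the pan

ROBOT

A 6-joint arm with a two-finger parallel gripper is mounted at the origin on the work surface. World frame = base frame: x ahead of the robot, y to its left, z up, the work surface at z = 0. Lengths are in m, angles in rad, forces in N, time in s.
With the tool pointing down it reaches from about 0.3 to 0.775 m from the base axis. Payload 14.6 kg.
Tool frame: the origin (TCP) lies on the centre line of the jaws, within the pads' length; the fingertips stand 8 mm ahead of it and the grasp point (between the pads) lies 11 mm behind it (env.nose_length is the distance from the TCP to the fingertips, in m); z points along the fingers, y is the line along which they close (so a half turn about z gives the same grasp; the last joint's range is limited). The gripper opens to 94 mm and grips with 3 to 60 N. Pads are 16 mm wide; open, the fingers measure 119 mm over their backs; the gripper's body (75 mm by 177 mm) begins 78 mm behind the grasp point.
Start: joints at [-0.067, 0.3, 1.521, -0, 1.321, -0.067], TCP at [0.55, -0, 0.213] pointing down, gripper open.
Joint ranges: [-3.03, 3.03], [-0.79, 2.21], [0.23, 2.52], [-1.04, 4.18], [0, 3.07], [-2.55, 2.55]. Speed limits (rad/s): [2.22, 2.22, 2.57, 3.14, 3.14, 3.14].

INTERFACE

Orientations are given as a unit quaternion [x, y, z, w].
In Python, from cell import env gives the robot as it stands.
- The arm moves only by the shell command python3 -m jog 'ROWS' [FORCE]. ROWS is JSON, a list of rows, each a list of 3 entries, a list of its own where there are three numbers: the turn, a rotation vector about the world's x, y, z in degrees, then the shift along the world's x, y, z in cm, then the closure in counts, from 0 (fully open) to 255 (shut). A call has 1 to 10 rows; each row shifts and turns the commanded pose from where the row before left it; what a row does not reach is not made up. A row lasts 1/8 s, in which the tool goes at most 62.5 mm and 10.7 degrees, less where a joint would pass 70% of its speed; a pose out of reach is approached as far as the arm can. A call with a gripper value outside its range is refused whole. The fingers move at their own pace and stop on an object; FORCE is the grip in N (left out, the last holds). Time passes only in rows, so rows that do not move let the fingers close. It gives the time, the measured TCP pose, the force, the opening and the grip force at its end, in the units of the state.
- env.read_state(): the state, without advancing time (a new reading comes with each control period).
- env.camera(name): name is "scene" or "side" or "wrist"; returns a dict with "frame" (480x640x3 uint8, red, green, blue), "depth" (480x640 float32, m along the optical axis (not along the pixel's ray), 0 where there is no reading), "fovy" (degrees; the focal length in pixels is half the picture's height over the tangent of half this angle, whatever the lens; pixels are square), "cx", "cy" (the principal point, pixels), "position" and "rotation" of the camera in the world. Camera axes: x right, y up, looking along -z (the intrinsics and any distortion apply to the point x, -y, -z); pixel columns grow to the right and rows downward; lengths in m; the calibration is good to about 2 mm. A picture is of the moment at which its call begins.
- env.close_job(): hands the job in; it is judged then, once.
The state is a dict: "time_s": time; "qpos": joint angles; "dq": joint speeds; "joint_efforts": joint torques, N m; "position": TCP position; "tool_rot": TCP orientation; "force": force on the tool from outside, world axes, zero at the start; "ft_torque": the same for the moment, N m; "opening": finger opening in m; "gripper_force": force on a finger pad.
Only numpy, scipy, OpenCV 4.12 (cv2) and the standard library are available. Lean on these libraries where they do the work, as an engineer would, in place of code of your own. Each camera call takes 0.05 s, during which the arm holds its last target. There are 200 camera calls.

TASK

Turn the green-lidded box on its stand right over by its green crank grip, so that its lid swings open and the two piping nozzles inside spill into the steel pan under it. Leave the box upside down against its stop to drain, with both nozzles lying in that pan, and leave the blue-lidded box upright.

Things in the scene. Friction and masses are not known exactly. Their poses are not given: they have to be found in the camera images.
- green_stand: Fixed stand: base plate, grey post at its -y side, steel pan on the plate (265 mm along x, 162 along y, rim 71 mm above the counter, centred at x = +20 mm, y = 0). Over the pan the post carries a steel box, 110 x 100 x 60 mm, with green lid and bands, on a level axle along y through the box's centre, 190 mm up. Origin: on the counter straight below the box's centre; z up.
- green_grip (a point): Middle of the green crank grip on the box's +y side: round bar, 16 mm thick, parallel to the axle, stand y = 81 to 163 mm (this point: y = 120), 80 mm from the axle. Box upright: 77 mm to -x, 21 mm above the axle; fully over: 77 mm to +x, 21 mm above; between, it arcs over the top. Hold from above, fingers to its -x and +x; it may turn in the grip. The box side is at y = 50 mm.
- green_box (a joint): Turn of the green-lidded box, rad: 0 upright (start), growing as its top goes over to the stand's +x; 2.62 (150 degrees) is the stop. Friction holds it where it is left; about 2 to 5 N at the grip turns it. The lid, hinged on the box's -x top edge, hangs open by its weight past about 1.6 rad, and the nozzles slide out further on.
- nozzle_a: White plastic piping nozzle, a cone 38 mm tall, 28 mm across its base, 8 mm at its tip; origin at the centre of the base, z to the tip. It starts standing inside the closed green-lidded box.
- nozzle_b: The second white nozzle, the same, beside the first in the box.
- blue_box (a joint): Turn of the blue-lidded box, rad, 0 upright. It is on a second stand, just like the first but with a blue lid, bands and grip. A bystander: it is to stay upright.

How it is judged:
By the outcome, as a careful person would: the job done as asked, in the order asked, and still so for the second after the job is handed in, with the robot touching nothing.
It also fails if it takes over 42 s, if anything falls off the work surface, if the arm or the gripper's body presses on something with over 40 N, if the wrist force passes 120 N, or if a joint passes its speed limit or range.

## Working session

There is one attempt and no reset: what is moved stays moved. The work goes in short steps, Python scripts to look and compute and a shell command to move; the robot and the scene stay as the last step left them, time stands still between calls to the robot, and variables do not carry over. Pictures are saved under pics/ and viewed, at most 10 in all, crops included, and the job is handed in when it is done.

```bash
mkdir -p pics
cat > h.py <<'E'
import numpy as np,cv2
from cell import env
def pts(c):
    f=240/np.tan(np.radians(c['fovy'])/2); d=c['depth']
    v,u=np.mgrid[:480,:640]
    P=np.stack([(u-c['cx'])/f*d,-(v-c['cy'])/f*d,-d],-1)
    return P@np.array(c['rotation']).reshape(3,3).T+np.array(c['position'])
def mask(c,lo,hi,s=90):
    h=cv2.cvtColor(c['frame'],cv2.COLOR_RGB2HSV)
    return cv2.inRange(h,(lo,s,40),(hi,255,255))>0
def save(c,n): cv2.imwrite('pics/'+n,cv2.cvtColor(c['frame'],cv2.COLOR_RGB2BGR))
E
python3 - <<'E'
from h import *
ims=[]
for n in ('scene','side'):
    c=env.camera(n); save(c,n+'.png'); P=pts(c); ims.append(c['frame'])
    print(n,{k:c[k] for k in c if k not in('frame','depth')},(c['depth']>0).mean())
    for nm,lo,hi in(('green',45,85),('blue',95,130)):
        m=mask(c,lo,hi).astype(np.uint8)
        k,l,s,ce=cv2.connectedComponentsWithStats(m)
        for i in range(1,k):
            if s[i,4]>40:
                Q=P[(l==i)&(c['depth']>0)]
                print(nm,s[i],ce[i].round(),*( [np.percentile(Q,q,axis=0).round(3) for q in(3,50,97)] if len(Q) else []))
cv2.imwrite('pics/both.png',cv2.cvtColor(cv2.resize(np.vstack(ims),(400,600)),cv2.COLOR_RGB2BGR))
E
```

```text
Traceback (most recent call last):
  File "h.py", line 7, in pts
    return P@np.array(c['rotation']).reshape(3,3).T+np.array(c['position'])
             ~~~~~~~~~~~~~~~~~~~~~~~~~~~~~~~^^^^^
ValueError: cannot reshape array of size 4 into shape (3,3)
```

View pics/scene.png

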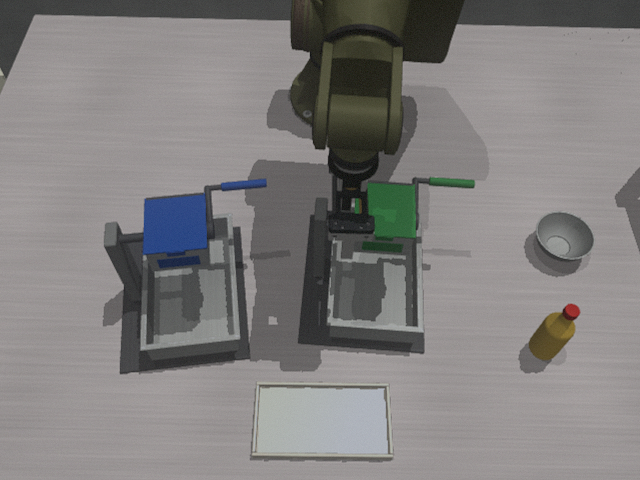

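The scene view shows the green lid at about (392,210) and its grip at about (452,183). The blue-lidded box is at about (175,222) with its grip at about (243,184). The rotation is a quaternion, so I'm fixing the helper.

```bash
sed -i "s/np.array(c\['rotation'\]).reshape(3,3).T/R.from_quat(c['rotation']).as_matrix().T/; 1a from scipy.spatial.transform import Rotation as R" h.py
python3 - <<'E'
from h import *
for n in ('scene','side'):
    c=env.camera(n); save(c,n+'2.png'); P=pts(c)
    print(n,{k:c[k] for k in c if k not in('frame','depth')},(c['depth']>0).mean())
    for nm,lo,hi in(('green',45,85),('blue',95,130)):
        m=mask(c,lo,hi).astype(np.uint8)
        k,l,s,ce=cv2.connectedComponentsWithStats(m)
        for i in range(1,k):
            if s[i,4]>40:
                Q=P[(l==i)&(c['depth']>0)]
                print(nm,s[i],ce[i].round(),*( [np.percentile(Q,q,axis=0).round(3) for q in(3,50,97)] if len(Q) else []))
                if s[i,4]<1500 and len(Q)>20:
                    d=np.linalg.svd(Q-Q.mean(0),full_matrices=False)[2][0]; print('  axis',d.round(3), 'ext',np.percentile((Q-Q.mean(0))@d,[1,99]).round(3))
E
```

```text
scene {'fovy': 42.91596148869684, 'cx': 314.1692916836363, 'cy': 230.0026061791753, 'position': array([ 1.13928356, -0.0545582 ,  1.08688338]), 'rotation': array([0.20716529, 0.20347906, 0.68421135, 0.66897956])} 0.9959700520833333
green [430 178  44   9 285] [451. 182.] [0.438 0.154 0.21 ] [0.445 0.191 0.215] [0.451 0.229 0.219]
  axis [0.049 0.999 0.   ] ext [-0.038  0.039]
green [ 367  183   49   58 2428] [392. 210.] [0.461 0.04  0.219] [0.516 0.078 0.222] [0.571 0.117 0.226]
green [355 198   4  16  62] [357. 206.] [0.494 0.01  0.22 ] [0.51  0.017 0.223] [0.574 0.02  0.333]
  axis [-0.551  0.063 -0.832] ext [-0.124  0.016]
green [362 242  40  10 283] [381. 246.] [0.566 0.03  0.175] [0.569 0.061 0.187] [0.572 0.094 0.198]
  axis [0.057 0.998 0.005] ext [-0.032  0.034]
blue [221 179  45  12 346] [243. 184.] [ 0.447 -0.224  0.208] [ 0.461 -0.186  0.215] [ 0.47  -0.148  0.219]
  axis [0.639 0.09  0.764] ext [-0.276  0.014]
blue [ 142  193   66   64 3504] [175. 225.] [ 0.501 -0.345  0.22 ] [ 0.558 -0.294  0.223] [ 0.611 -0.244  0.226]
blue [157 256  43  12 345] [178. 261.] [ 0.603 -0.3
[... 515 characters left out ...]
[282. 169.] [0.455 0.02  0.222] [0.474 0.062 0.223] [0.497 0.118 0.225]
  axis [ 0.011  1.    -0.001] ext [-0.047  0.056]
green [307 153  30  31 688] [320. 169.] [0.514 0.015 0.222] [0.541 0.047 0.223] [0.564 0.09  0.225]
  axis [ 0.313  0.895 -0.317] ext [-0.04   0.044]
blue [293 256  31  46 505] [308. 279.] [ 0.443 -0.224  0.209] [ 0.452 -0.187  0.216] [ 0.466 -0.145  0.219]
  axis [-0.123 -0.775  0.62 ] ext [-0.219  0.036]
blue [ 342  278  114   90 5574] [399. 321.] [ 0.498 -0.345  0.222] [ 0.549 -0.297  0.223] [ 0.605 -0.242  0.225]
blue [346 325  27  51 383] [359. 350.] [ 0.487 -0.335  0.174] [ 0.493 -0.304  0.188] [ 0.498 -0.269  0.198]
  axis [ 0.149 -0.989 -0.001] ext [-0.037  0.033]
```

View pics/side2.png

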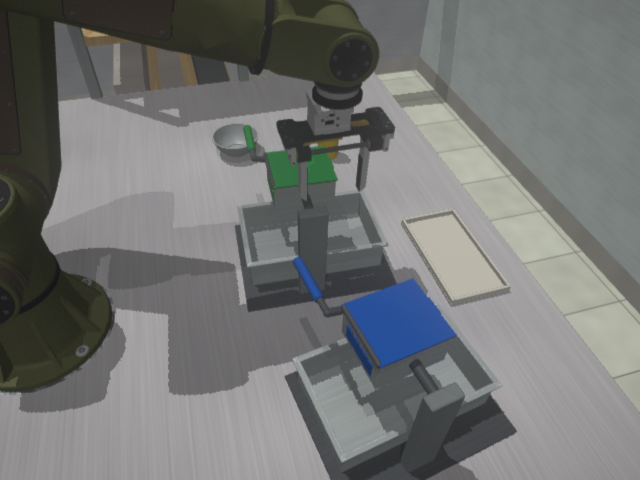

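Side view: the green grip is at (249,137), the green lid at (300,168), and the open fingers are above the -y part of that box. I'll raise the tool clear first, then refine the grip position.

```bash
python3 -m jog '[[[0,0,0],[0,0,5],0],[[0,0,0],[0,0,5],0],[[0,0,0],[0,6,0],0],[[0,0,0],[0,6,0],0],[[0,0,0],[-3,0,0],0]]'
python3 - <<'E'
from h import *
s=env.read_state(); M=R.from_quat(s['tool_rot']).as_matrix(); print(s['position'],M.round(3),s['opening'])
allP=[]
for n in ('scene','side','wrist'):
    c=env.camera(n);P=pts(c); m=mask(c,45,85).astype(np.uint8); save(c,n+'3.png')
    k,l,st,ce=cv2.connectedComponentsWithStats(m)
    for i in range(1,k):
        if st[i,4]>40:
            Q=P[(l==i)&(c['depth']>0)]
            if len(Q)<20: continue
            print(n,st[i],*[np.percentile(Q,q,axis=0).round(4) for q in(3,50,97)])
            if np.median(Q[:,1])>.15 and len(Q)>20:
                f=np.polyfit(Q[:,1],Q[:,0],1); print('  grip dx/dy',f.round(4),'x@.19',np.polyval(f,.19).round(4),'xr',np.percentile(Q[:,0]-np.polyval(f,Q[:,1]),[3,97]).round(4))
            elif len(Q)>600:
                print('  rect',cv2.minAreaRect((Q[abs(Q[:,2]-.223)<.006][:,:2]*1000).astype(np.float32)))
E
```

```text
time_s: 0.78
position: [0.5197, 0.123, 0.3121]
tool_rot: [0.706, 0.708, -0.001, -0.001]
force: [0.1, -0.7, -0.2]
opening: 0.0942
gripper_force: 0.0
[0.51974744 0.12299052 0.31209313] [[-0.004  1.    -0.002]
 [ 1.     0.004  0.   ]
 [ 0.    -0.002 -1.   ]] 0.09419382208572094
scene [ 354  181   62   60 3222] [0.4613 0.0171 0.2193] [0.5176 0.0663 0.2225] [0.5696 0.1159 0.2256]
  rect ((514.5020141601562, 66.78912353515625), (105.7072525024414, 119.25078582763672), 86.6622543334961)
scene [362 242  40  10 287] [0.5658 0.0308 0.1739] [0.5687 0.0629 0.1871] [0.5716 0.0936 0.1976]
side [244 125  10  25 143] [0.4296 0.1579 0.214 ] [0.436  0.1911 0.2173] [0.4427 0.2305 0.2195]
  grip dx/dy [0.0627 0.4241] x@.19 0.436 xr [-0.0055  0.0059]
side [ 267  146   70   42 2120] [0.4578 0.0179 0.2216] [0.5082 0.064  0.2235] [0.5604 0.1162 0.2252]
  rect ((508.5440368652344, 67.49697875976562), (108.1500244140625, 112.74244689941406), 86.77340698242188)
wrist [ 200   85   21  114 1939] [0.4333 0.1568 0.215 ] [0.4404 0.1966 0.2179] [0.4464 0.2321 0.2198]
  grip dx/dy [0.0584 0.4288] x@.19 0.4399 xr [-0.0062  0.0053]
wrist [  234   238   149   120 15993] [0.459  0.0231 0.2231] [0.5105 0.0739 0.2244] [0.5641 0.1188 0.2256]
  rect ((510.77001953125, 68.63566589355469), (105.69497680664062, 116.83111572265625), 87.07122802734375)
```

```bash
python3 -m jog '[[[0,0,-3.3],[-4,3.4,0],0],[[0,0,0],[-4,3.3,0],0],[[0,0,0],[0,0,-4],0],[[0,0,0],[0,0,-4],0],[[0,0,0],[0,0,-3.2],0],[[0,0,0],[0,0,0],0],[[0,0,0],[0,0,0],120]]' 25 
python3 -m jog '[[[0,0,0],[0,0,0],170],[[0,0,0],[0,0,0],255],[[0,0,0],[0,0,0],255],[[0,0,0],[0,0,0],255],[[0,0,0],[0,0,0],255]]' 25
```

```text
time_s: 1.8
position: [0.4409, 0.187, 0.2028]
tool_rot: [0.727, 0.686, 0.001, 0.0]
force: [-0.9, -0.2, 1.0]
opening: 0.087
gripper_force: 0.0
time_s: 2.42
position: [0.44, 0.187, 0.2015]
tool_rot: [0.727, 0.686, -0.0, 0.0]
force: [-0.0, -0.2, -0.8]
opening: 0.0371
gripper_force: 0.0
```

```bash
python3 -m jog '[[[0,0,0],[0,0,0],255],[[0,0,0],[0,0,0],255],[[0,0,0],[0,0,0],255],[[0,0,0],[0,0,0],255]]' 25
python3 - <<'E'
from h import *
c=env.camera('side'); P=pts(c); cv2.imwrite('pics/grip.png',cv2.resize(c['frame'][60:240,200:440,::-1],(720,540)))
# arc increments (cm) in world, 15 deg steps
a=np.radians(np.linspace(164.7,14.7,21)); ex=np.array([.998,-.058])
p=np.c_[np.outer(.08*np.cos(a),ex),.08*np.sin(a)]*100
print(np.diff(p,axis=0).round(2).tolist())
E
```

```text
time_s: 2.92
position: [0.4384, 0.1871, 0.2013]
tool_rot: [0.727, 0.687, -0.002, -0.001]
force: [-13.5, 1.0, 6.7]
opening: 0.0151
gripper_force: 25.0
[[0.34, -0.02, 0.99], [0.47, -0.03, 0.94], [0.58, -0.03, 0.87], [0.69, -0.04, 0.78], [0.79, -0.05, 0.69], [0.87, -0.05, 0.58], [0.94, -0.05, 0.46], [0.99, -0.06, 0.33], [1.03, -0.06, 0.2], [1.04, -0.06, 0.06], [1.04, -0.06, -0.07], [1.02, -0.06, -0.21], [0.99, -0.06, -0.34], [0.93, -0.05, -0.47], [0.87, -0.05, -0.59], [0.78, -0.05, -0.69], [0.68, -0.04, -0.79], [0.58, -0.03, -0.87], [0.46, -0.03, -0.94], [0.33, -0.02, -0.99]]
```

View pics/grip.png

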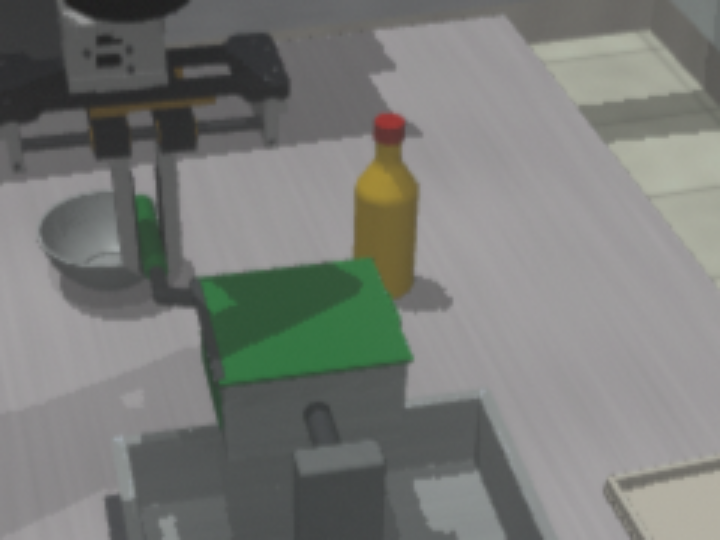

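The crop shows the bar at (148,230), held between both fingers. The fingers were pulled 1.6 mm to -x, so I'll take that offset into the command and then follow the arc.

```bash
python3 -m jog '[[[0,0,0],[-0.25,0,0],255],[[0,0,0],[0,0,0],255],[[0,0,0],[0.34,-0.02,0.99],255],[[0,0,0],[0.47,-0.03,0.94],255],[[0,0,0],[0,0,0],255],[[0,0,0],[0,0,0],255]]'
```

```text
time_s: 3.72
position: [0.4454, 0.1866, 0.2208]
tool_rot: [0.727, 0.686, 0.0, -0.0]
force: [-4.4, 1.7, 2.2]
opening: 0.015
gripper_force: 25.0
```

```bash
python3 -m jog '[[[0,0,0],[0.58,-0.03,0.87],255],[[0,0,0],[0.69,-0.04,0.78],255],[[0,0,0],[0.79,-0.05,0.69],255],[[0,0,0],[0.87,-0.05,0.58],255],[[0,0,0],[0,0,0],255],[[0,0,0],[0,0,0],255]]'
python3 -m jog '[[[0,0,0],[0.94,-0.05,0.46],255],[[0,0,0],[0.99,-0.06,0.33],255],[[0,0,0],[1.03,-0.06,0.2],255],[[0,0,0],[1.04,-0.06,0.06],255],[[0,0,0],[0,0,0],255],[[0,0,0],[0,0,0],255]]'
```

```text
time_s: 4.47
position: [0.4747, 0.1851, 0.2524]
tool_rot: [0.727, 0.687, 0.001, 0.0]
force: [-13.5, -0.0, 24.5]
opening: 0.0149
gripper_force: 25.0
time_s: 5.22
position: [0.5154, 0.1823, 0.261]
tool_rot: [0.727, 0.686, 0.001, 0.001]
force: [-0.7, -1.1, 5.3]
opening: 0.0154
gripper_force: 25.0
```

Run:
```python
from h import *
c=env.camera('side'); cv2.imwrite('pics/mid.png',cv2.resize(c['frame'][40:260,180:440,::-1],(709,600)))
c=env.camera('scene');P=pts(c);m=mask(c,45,85).astype(np.uint8)
k,l,st,ce=cv2.connectedComponentsWithStats(m)
for i in range(1,k):
  if st[i,4]>30:
    Q=P[(l==i)&(c['depth']>0)]; print(st[i],*[np.percentile(Q,q,axis=0).round(3) for q in(3,50,97)])
```

```text
[367 187  39  11 333] [0.481 0.036 0.238] [0.493 0.068 0.242] [0.504 0.099 0.247]
[437 191  13   9  87] [0.513 0.148 0.27 ] [0.52  0.157 0.275] [0.525 0.166 0.278]
[ 351  203   67   54 2803] [0.53  0.015 0.148] [0.544 0.064 0.2  ] [0.559 0.113 0.247]
```

View pics/mid.png

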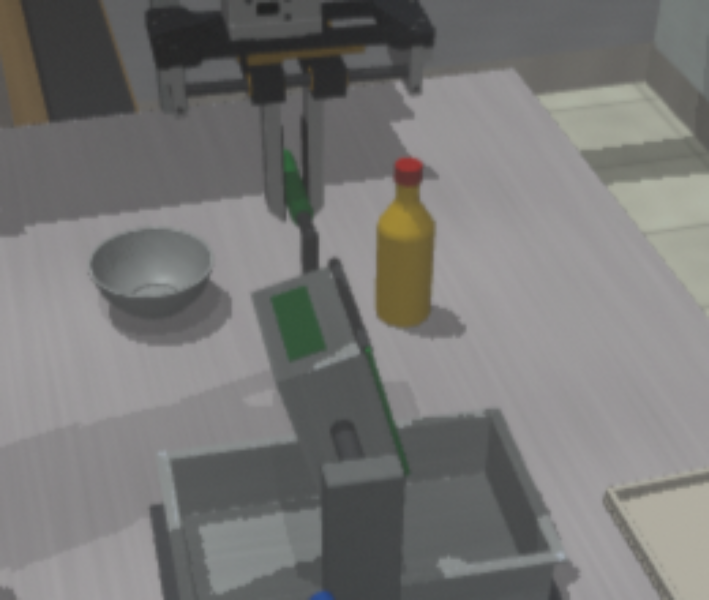

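The crop shows the box turned about 75–80° with the bar at (297,190), still between the fingers. I'll continue over the top.

```bash
python3 -m jog '[[[0,0,0],[1.04,-0.06,-0.07],255],[[0,0,0],[1.02,-0.06,-0.21],255],[[0,0,0],[0.99,-0.06,-0.34],255],[[0,0,0],[0.93,-0.05,-0.47],255],[[0,0,0],[0,0,0],255],[[0,0,0],[0,0,0],255]]'
python3 -m jog '[[[0,0,0],[0.87,-0.05,-0.59],255],[[0,0,0],[0.78,-0.05,-0.69],255],[[0,0,0],[0.68,-0.04,-0.79],255],[[0,0,0],[0,0,0],255],[[0,0,0],[0,0,0],255]]'
```

```text
time_s: 6.08
position: [0.555, 0.1799, 0.2493]
tool_rot: [0.727, 0.686, 0.0, 0.0]
force: [1.7, -3.7, -2.5]
opening: 0.0152
gripper_force: 25.0
time_s: 6.7
position: [0.578, 0.1788, 0.2286]
tool_rot: [0.727, 0.686, -0.0, 0.0]
force: [1.6, -1.4, -3.4]
opening: 0.0152
gripper_force: 25.0
```

```bash
python3 -m jog '[[[0,0,0],[0.58,-0.03,-0.87],255],[[0,0,0],[0.46,-0.03,-0.94],255],[[0,0,0],[0.33,-0.02,-0.99],255],[[0,0,0],[0,0,0],255],[[0,0,0],[0,0,0],255]]'
python3 -m jog '[[[0,0,0],[0.05,0,-0.3],255],[[0,0,0],[0,0,-0.3],255],[[0,0,0],[0,0,0],255],[[0,0,0],[0,0,0],255]]'
python3 - <<'E'
from h import *
c=env.camera('side'); cv2.imwrite('pics/over.png',cv2.resize(c['frame'][60:320,180:440,::-1],(600,600)))
c=env.camera('scene'); cv2.imwrite('pics/over_s.png',cv2.resize(c['frame'][160:370,280:500,::-1],(628,600)))
E
```

```text
time_s: 7.32
position: [0.5917, 0.178, 0.2005]
tool_rot: [0.727, 0.686, -0.0, 0.0]
force: [1.8, -0.8, -3.5]
opening: 0.0152
gripper_force: 25.0
time_s: 7.82
position: [0.5927, 0.1781, 0.1972]
tool_rot: [0.727, 0.686, 0.001, 0.001]
force: [-2.7, -2.2, 15.2]
opening: 0.0151
gripper_force: 25.0
```

View pics/over.png

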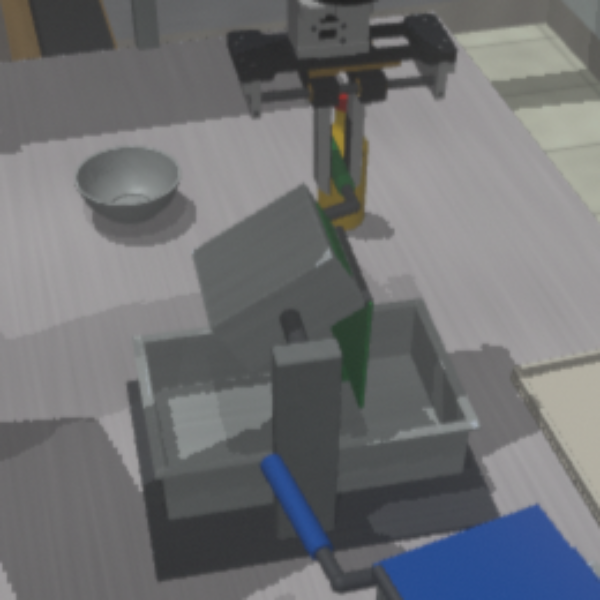

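View pics/over_s.png

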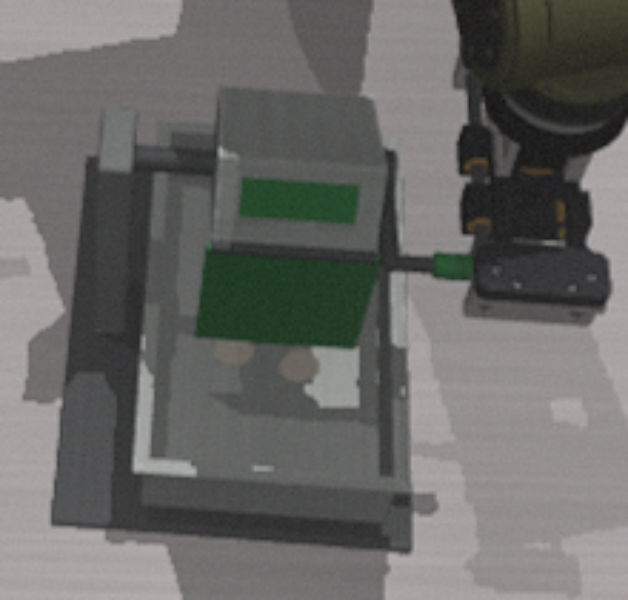

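The side crop shows the box fully over with its lid hanging open at (355,340). The scene crop shows both nozzles in the pan at (233,350) and (298,365). I'll let go, rise clear and verify.

```bash
python3 -m jog '[[[0,0,0],[0,0,0],150],[[0,0,0],[0,0,0],100],[[0,0,0],[0,0,0],0],[[0,0,0],[0,0,0],0],[[0,0,0],[0,0,0],0],[[0,0,0],[0,0,0],0],[[0,0,0],[0,0,0],0]]'
python3 -m jog '[[[0,0,0],[0,0,0],0],[[0,0,0],[0,0,2],0],[[0,0,0],[0,0,4],0],[[0,0,0],[0,0,4],0],[[0,0,0],[0,3,4],0],[[0,0,0],[-3,4,0],0],[[0,0,0],[-4,4,0],0],[[0,0,0],[0,0,0],0],[[0,0,0],[0,0,0],0]]'
python3 - <<'E'
from h import *
O=np.array([.510,.067]);ex=np.array([.998,-.058]);ey=np.array([.058,.998])
for n in('scene','side'):
    c=env.camera(n);P=pts(c)
    cv2.imwrite('pics/end_%s.png'%n,cv2.resize(c['frame'][100:400,100:500,::-1],(800,600)) if n=='scene' else c['frame'][...,::-1])
    m=mask(c,45,85).astype(np.uint8);k,l,st,ce=cv2.connectedComponentsWithStats(m)
    for i in range(1,k):
      if st[i,4]>30:
        Q=P[(l==i)&(c['depth']>0)]; print(n,st[i],*[np.percentile(Q,q,axis=0).round(3) for q in(3,50,97)])
    sx=(P[...,:2]-O)@ex; sy=(P[...,:2]-O)@ey; z=P[...,2]
    hue=cv2.cvtColor(c['frame'],cv2.COLOR_RGB2HSV)
    # in-pan points above floor
    ins=(sx>-.1)&(sx<.14)&(abs(sy)<.07)&(z<.07)
    if ins.sum(): fl=np.median(z[ins&(z<.03)]); print('floor',fl)
    m=(ins&(z>fl+.006)).astype(np.uint8);k,l,st,ce=cv2.connectedComponentsWithStats(m)
    for i in range(1,k):
      if st[i,4]>25: q=l==i; print(' pan obj',st[i],'stand xy',sx[q].mean().round(3),sy[q].mean().round(3),'ext',np.ptp(sx[q]).round(3),np.ptp(sy[q]).round(3),'z',z[q].max().round(3),c['frame'][q].mean(0).round())
E
```

```text
time_s: 8.8
position: [0.5922, 0.178, 0.1948]
tool_rot: [0.727, 0.686, -0.0, -0.0]
force: [0.4, 0.3, -1.4]
opening: 0.0817
gripper_force: 0.0
time_s: 9.93
position: [0.5224, 0.2878, 0.3349]
tool_rot: [0.727, 0.687, 0.0, 0.0]
force: [0.4, -1.0, 0.1]
opening: 0.094
gripper_force: 0.0
scene [364 223  41  15 515] [0.551 0.031 0.212] [0.558 0.063 0.222] [0.564 0.095 0.233]
scene [ 349  246   63   35 1535] [0.573 0.013 0.085] [0.577 0.061 0.138] [0.581 0.11  0.186]
scene [432 249  48  11 316] [0.591 0.146 0.212] [0.599 0.18  0.216] [0.605 0.22  0.219]
floor 0.007716787904316291
 pan obj [355 279  14   9  96] stand xy 0.043 -0.024 ext 0.013 0.026 z 0.036 [95. 92. 86.]
 pan obj [378 281  14  12 129] stand xy 0.049 0.021 ext 0.023 0.026 z 0.037 [92. 89. 83.]
side [323 128   7  10  43] [0.583 0.154 0.213] [0.587 0.167 0.216] [0.592 0.183 0.219]
side [317 149  10  22  31] [0.546 0.034 0.228] [0.548 0.061 0.232] [0.55  0.093 0.234]
floor 0.008466733017444883
```

View pics/end_scene.png

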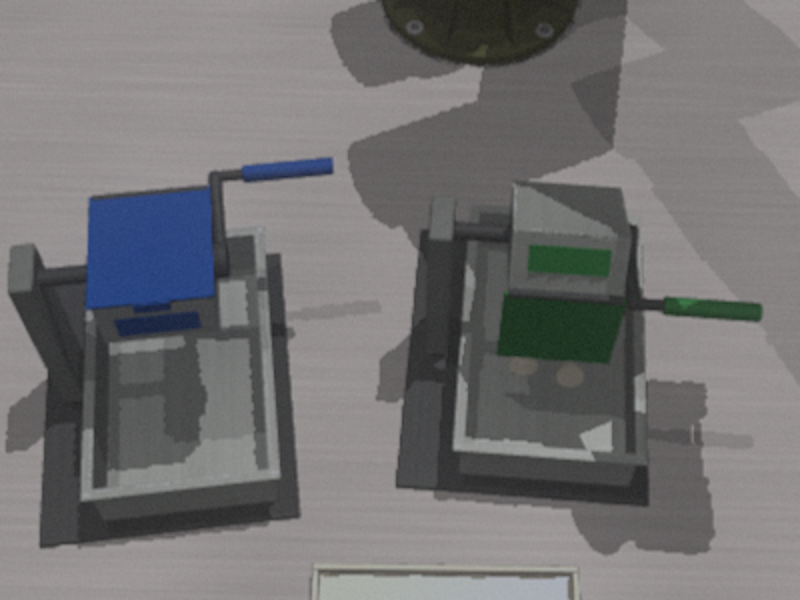

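The final view shows the box over at (570,240) with its lid hanging. The nozzles are at (523,366) and (570,375), and their tops sit 28 mm above the pan floor, as they would lying down. The grip height matches the fully-over value, the blue box is still upright, and the arm is clear.

```bash
python3 -c "
from cell import env
print(env.close_job())"
```

```text
the job is handed in; nothing more can be done
None
```

The green-lidded box is upside down against its stop with its lid hanging open, both nozzles are lying in the pan under it, the blue-lidded box was left upright, and the job was handed in about 10 s into the 42 s limit; no verdict came back.

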